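# Draw the weighing plate back from under the jar shelf and tare the scale

### The job

The scale's flat weighing plate has been shoved back under the low jar shelf. Reach in under the shelf with a tilted tool, press down on top of the plate, only as hard as it needs because the load cell below is delicate, and drag the plate forward, towards the key panel, until it is fully home against the front lip; then let go of it and, only then, press the wide tare key on the sloped panel until it gives and release it. Leave alone the small round power key, the jars on the shelf, and the dropper bottle and test card beside the scale.

Things in the scene. Friction and masses are not known exactly. Their poses are not given: they have to be found in the camera images.
- scale: grey bench scale, fixed, 330 x 206 mm, a low sheet-metal jar shelf over its rear half. Origin: centre of its footprint on the desk; x from the key panel to the back (ahead and to the robot's right), y left, z up. In front of the lip the key panel slopes, x -160 to -86 mm, 21 to 47 mm high (20 deg). Plate bed: x -75 to 157, y +-83 mm, floor 30 mm high; cheeks beside it 54 mm high
- plate_home (a point): fixed point of the scale at its x -75, y 0, z 44 mm: middle of the line where the plate's front edge lies when fully home. The front lip (10 mm thick, top 44 mm above the desk) stands just before it, towards the panel. Axes as scale
- shelf_edge (a point): fixed point of the scale at its x 11, y 0, z 128 mm: middle of the lower front edge of the jar shelf, 86 mm behind plate_home. The sheet is 6 mm thick (top 134 mm), 206 mm wide, 152 mm deep; below it the front is open between side legs at y +-95 mm. Axes as scale
- plate (a joint): plain steel plate 120 (x) x 158 x 6 mm, slides along the scale's x. Metres: 0 = fully home; its front edge lies this far behind plate_home (at start 2 to 14 mm out of the shelf's edge). Its top is 42 to 50 mm above the desk, not known: feel for it. Needs 3 to 4 N of pull, stays where left. The load cell below sinks 1 mm per 8 N (6 mm at most); over 30 N on the plate damages it
- tare_key (a joint): travel of the tare key, m: 0 at rest, it registers at 0.001 (about 4 N), bottom at 0.003 (12 N); springs back, pressed square to the panel or straight down
- tare_key_top (a point): centre of the top face of the tare key, a wide rectangular grey membrane key 26 x 52 mm (long side along the scale's y) on the right of the panel; point z is the outward normal, leaning 20 degrees towards the panel's front
- power_key: small round key, diameter 16 mm, 3 mm high, near the middle of the panel, 48 mm left of the tare key's centre; must not be pressed. Origin: centre of its base
- jar_left: white screw-lid sample jar, 74 mm diameter, 87 mm high, loose on top of the shelf, left; origin at its underside
- jar_right: white screw-lid sample jar, 74 mm diameter, 87 mm high, loose on top of the shelf, right; origin at its underside
- dropper: small dropper bottle, 28 mm diameter, 68 mm high, standing on the desk to the right of the panel; origin at its underside
- card_a: white test card 21 x 72 x 9 mm lying to the left of the scale; origin at its underside

How it is judged:
By the outcome, as a careful person would: the job done as asked, in the order asked, and still so for the second after the job is handed in, with the robot touching nothing.
It also fails if it takes over 42 s, if anything falls off the work surface, if the arm or the gripper's body presses on something with over 40 N, if the wrist force passes 120 N, or if a joint passes its speed limit or range.

### The arm

A 6-joint arm with a two-finger parallel gripper is mounted at the origin on a cart in front of the work surface, level with it; the furniture and walls round the work are solid. World frame = base frame: x ahead of the robot, y to its left, z up, the work surface at z = 0. Lengths are in m, angles in degrees, forces in N, time in s.
With the tool pointing down it reaches from about 0.3 to 0.85 m from the base axis. Payload 4.2 kg.
Tool frame: the origin (TCP) lies at the very end of the fingers, on their centre line; the grasp point (between the pads) lies 19 mm behind it; x points along the fingers, z is the direction in which the jaws open and shut, and the axes are right-handed (so a half turn about x gives the same grasp; the last joint's range is limited). The gripper opens to 91 mm and grips with 3 to 60 N. Pads are 32 mm wide; open, the fingers measure 118 mm over their backs; the gripper's body (76 mm by 178 mm) begins 60 mm behind the grasp point.
Start: joints at [-75.63, 18.312, 89.639, -0, 72.044, -1.146], TCP at [0.154, -0.554, 0.214] pointing down, gripper open.
Joint ranges: [-177.97, 177.97], [-48.28, 115.42], [12.27, 149.76], [-77.06, 257.06], [2.81, 150.46], [-146.56, 146.56]. Speed limits (degrees/s): [147.25, 147.25, 180, 180, 180, 180].

### API

Orientations are given as a 3x3 rotation matrix whose columns are the frame's x, y, z axes.
In Python, from plant import robot gives the robot as it stands.
- The arm moves only by the tool carry_out, never from a script. Its argument "motion" is a list of rows, each a list of 2 entries, a list of its own where there are three numbers: the shift along the tool's x, y, z in mm, then the turn, a rotation vector about the tool's x, y, z in rad. In form: [[[x, y, z], [rx, ry, rz]], ...]. A call has 1 to 12 rows; each row is the pose to reach, as a shift and turn from the pose commanded when the call began, along the tool's axes at that moment; what a row does not reach only later rows make up. A row lasts 1/8 s, in which the tool goes at most 62.5 mm and 10.7 degrees, less where a joint would pass 70% of its speed; a pose out of reach is approached as far as the arm can. A call with a gripper value outside its range is refused whole. "grip" is the finger opening in mm, from 0 to 91.2, set as the call begins (left out, the last holds). The fingers move at their own pace and stop on an object; "squeeze" is the grip in N (left out, the last holds). Time passes only in rows, so rows that repeat a pose let the fingers close. It gives the time, the measured TCP pose, the force and the opening at its end, in the units of the state.
- robot.observe(): the state, without advancing time (a new reading comes with each control period).
- robot.read_camera(name): name is "scene" or "top"; returns (picture, depth): 480x640x3 uint8, blue, green, red; 480x640 float32, m along the optical axis (not along the pixel's ray), 0 where there is no reading.
- robot.calibration(name): a dict with "intrinsics" (3x3 intrinsics, pixels), "eye" and "attitude" of the camera in the world. Camera axes: x right, y up, looking along -z (the intrinsics and any distortion apply to the point x, -y, -z); pixel columns grow to the right and rows downward; lengths in m; the calibration is good to about 2 mm. A picture is of the moment at which its call begins. calibration takes no time and is no camera call.
- robot.finish_job(): hands the job in, once; it reports no verdict.
Trained networks look in the newest picture that a camera, given by its name, has taken for a name from the list of things; names that differ only in an ending like _2 or _b are one class to them, and where a whole thing is asked for, a point or a joint stands for the part that bears it (a point fixed in the world has none). Each returns a list of dicts, best first, with "score" (0 to 1); they miss things now and then, are a little off and sometimes report something else, mostly with a low value. They report only what shows in the picture. A call takes as long as a camera call.
- robot.silhouettes(target, camera): "pixels" (480x640 bool, what is visible of it) and "box" ([left, top, right, bottom] in pixels, round what is visible of it).
The state is a dict: "clock": time; "joints": joint angles; "qvel": joint speeds; "effort": joint torques, N m; "tcp_pos": TCP position; "tool_rot": TCP orientation; "force": force on the tool from outside, world axes, zero at the start; "torque": the same for the moment, N m; "grip_width": opening from 0.0 (shut) to 1.0 (fully open).
Only numpy, scipy, OpenCV 4.12 (cv2) and the standard library are available. Lean on these libraries where they do the work, as an engineer would, in place of code of your own. Each camera call takes 0.05 s, during which the arm holds its last target. There are 200 camera calls.

## Working session

There is one attempt and no reset: what is moved stays moved. The work goes in short steps, Python scripts to look and compute and a tool call to move; the robot and the scene stay as the last step left them, time stands still between calls to the robot, and variables do not carry over. Pictures are saved under pics/ and viewed, about 8 in all and at most 12, crops included, and the job is handed in when it is done.

Besides the shell and the picture viewer there is one more tool, called after "Request:" as name(argument=value, ...) on one line, values as JSON. carry_out: Moves the arm, as the interface text tells. Its arguments: {"type":"object","properties":{"motion":{"type":"array"},"grip":{"type":"number"},"squeeze":{"type":"number"}},"required":["motion"]}

```bash
ls; mkdir -p pics
python3 - <<'E'
from plant import robot
import cv2,numpy as np
for n in("scene","top"):
    p,d=robot.read_camera(n);cv2.imwrite(f"pics/{n}0.png",p);np.save(f"pics/{n}d.npy",d)
    c=robot.calibration(n);print(n,c)
    for t in("scale","plate","tare_key","power_key","jar_left","jar_right","dropper","card_a"):
        r=robot.silhouettes(t,n)
        for q in r[:2]:
            m=q["pixels"]&(d>0);v,u=np.nonzero(m)
            z=d[m];K=np.array(c["intrinsics"]);P=np.c_[(u-K[0,2])/K[0,0]*z,-(v-K[1,2])/K[1,1]*z,-z]@np.array(c["attitude"]).T+np.array(c["eye"])
            print(t,round(q["score"],2),np.round(q["box"]),m.sum(),np.round(np.median(P,0),4) if len(P) else '',np.round(P.min(0),3),np.round(P.max(0),3))
print(robot.observe())
E
```

```text
pics
scene {'intrinsics': array([[447.65158151,   0.        , 318.84659233],
       [  0.        , 447.65158151, 237.58493058],
       [  0.        ,   0.        ,   1.        ]]), 'eye': array([0.13266692, 0.36998061, 0.72971928]), 'attitude': array([[-0.66279743,  0.54279295, -0.51582496],
       [-0.7487707 , -0.48639642,  0.45028986],
       [-0.00648125,  0.68468557,  0.72880976]])}
scale 0.72 [233. 171. 398. 346.] 12844 [0.5563 0.0094 0.0432] [ 0.43  -0.801 -0.492] [1.006 0.167 0.16 ]
plate 0.92 [285. 219. 365. 270.] 2175 [ 0.5959 -0.0556  0.0453] [ 0.513 -0.119  0.04 ] [0.685 0.009 0.132]
tare_key 0.82 [298. 304. 329. 326.] 384 [0.4833 0.0789 0.0372] [0.458 0.058 0.03 ] [0.511 0.097 0.043]
power_key 0.49 [239. 248. 261. 275.] 208 [0.6872 0.0872 0.0073] [0.67  0.043 0.   ] [0.705 0.112 0.011]
jar_left 0.88 [296. 142. 338. 193.] 1706 [ 0.6532 -0.0782  0.2068] [ 0.633 -0.293  0.046] [ 0.876 -0.055  0.222]
jar_left 0.58 [348. 155. 386. 211.] 1865 [ 0.5601 -0.1145  0.208 ] [ 0.537 -0.801 -0.384] [ 1.078 -0.093  0.223]
jar_right 0.62 [346. 154. 387. 210.] 1857 [ 0.56   -0.1152  0.20
[... 1688 characters left out ...]
380368e+01,  1.42830740e-03,
        7.20443448e+01, -1.14639041e+00]), 'qvel': array([ 0.05038676,  0.06482727, -0.09089453, -0.03361721,  0.00776995,
        0.08849771]), 'effort': array([-3.27689566e-03, -4.12346613e+01, -2.32230306e+01,  7.24757183e-02,
        3.75799974e-02, -4.83746270e-07]), 'tcp_pos': array([ 0.15383695, -0.55406075,  0.21399687]), 'tool_rot': array([[ 5.39626702e-05,  9.63552465e-01,  2.67519426e-01],
       [-1.15069130e-04,  2.67519431e-01, -9.63552459e-01],
       [-9.99999992e-01,  2.12126360e-05,  1.25311207e-04]]), 'force': array([0.9511557 , 0.04365823, 1.19849102]), 'torque': array([ 0.00389828, -0.01694174, -0.01135206]), 'grip_width': 1.0001992583873176}
```

Run:
```python
import cv2,numpy as np
a=cv2.imread("pics/scene0.png")[130:370,210:430];b=cv2.imread("pics/top0.png")[130:350,190:430]
a=cv2.resize(a,None,fx=1.8*1,fy=1.8,interpolation=3);b=cv2.resize(b,(396,432*220*396//(240*432)),interpolation=3)
c=np.zeros((440,800,3),np.uint8);c[:a.shape[0],:a.shape[1]]=a;c[:b.shape[0],400:400+b.shape[1]]=b
cv2.imwrite("pics/v1.png",c)
```

```text
(no output)
```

View pics/v1.png

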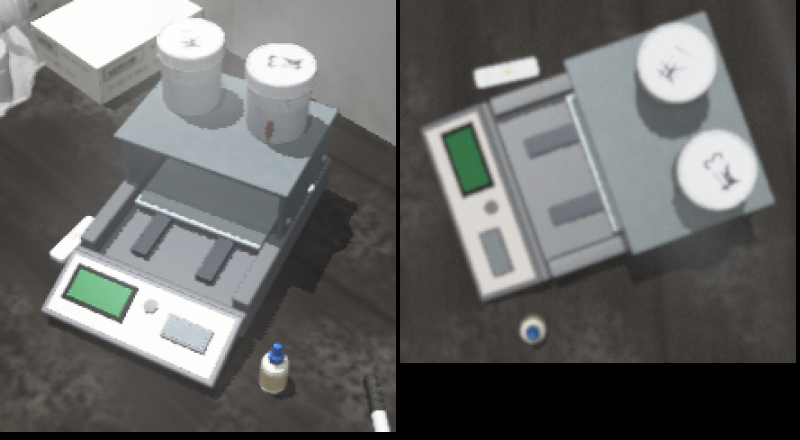

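```bash
cat > h.py <<'E'
import numpy as np,cv2
from plant import robot
from scipy.spatial.transform import Rotation as Ro
def cloud(d,n):
    c=robot.calibration(n);K=c["intrinsics"];v,u=np.indices(d.shape)
    P=np.stack([(u-K[0,2])/K[0,0]*d,-(v-K[1,2])/K[1,1]*d,-d],-1)
    return P@c["attitude"].T+c["eye"]
def project(P,n):
    c=robot.calibration(n);K=c["intrinsics"];q=(np.atleast_2d(P)-c["eye"])@c["attitude"]
    return np.c_[K[0,0]*q[:,0]/-q[:,2]+K[0,2],K[1,1]*-q[:,1]/-q[:,2]+K[1,2]]
E
python3 - <<'E'
from h import *
for n in("top","scene"):
    d=np.load(f"pics/{n}d.npy");P=cloud(d,n)
    m=(d>0)&(P[...,0]>.35)&(P[...,0]<.8)&(abs(P[...,1])<.3)
    s=m&(P[...,2]>.122)&(P[...,2]<.146)
    s=cv2.morphologyEx(s.astype(np.uint8),cv2.MORPH_OPEN,np.ones((3,3)))>0
    Q=P[s];print(n,"shelf z",np.median(Q[:,2]))
    r=cv2.minAreaRect((Q[:,:2]*1000).astype(np.float32));print(r)
    f=m&(abs(P[...,2])<.004);print("desk",np.median(P[f][:,2]))
    img=cv2.imread(f"pics/{n}0.png")
    # panel: bright pixels between 15 and 50 mm
    b=m&(img.min(2)>150)&(P[...,2]>.012)&(P[...,2]<.052)
    b=cv2.morphologyEx(b.astype(np.uint8),cv2.MORPH_OPEN,np.ones((2,2)));b=cv2.connectedComponentsWithStats(b);k=1+b[2][1:,4].argmax()
    Q=P[b[1]==k];print("panel",cv2.minAreaRect((Q[:,:2]*1000).astype(np.float32)),len(Q))
    g=m&(img[...,1].astype(int)-img[...,2]>40)
    print("lcd",np.median(P[g],0) if g.any() else None)
E
```

```text
top shelf z 0.13402350820047942
((698.2504272460938, -5.80877685546875), (495.8436584472656, 226.2133026123047), 48.241851806640625)
desk -0.00011533112859252181
panel ((571.28173828125, 10.781517028808594), (158.24652099609375, 89.49020385742188), 21.03708267211914) 2853
lcd [0.58736206 0.11384533 0.03753359]
scene shelf z 0.13369674375287066
((690.0294799804688, 10.738784790039062), (510.549072265625, 197.19349670410156), 48.721160888671875)
desk -0.00041780121222734223
panel ((420.99713134765625, 215.52517700195312), (219.77850341796875, 616.166015625), 42.19184875488281) 5041
lcd [0.58360913 0.11276582 0.0372631 ]
```

Run:
```python
from h import *
for n in("top","scene"):
    d=np.load(f"pics/{n}d.npy");P=cloud(d,n)
    img=cv2.imread(f"pics/{n}0.png");G=P[...,:2]
    m=(d>0)&(np.linalg.norm(G-[.575,0],axis=-1)<.24)
    def big(s):
        b=cv2.connectedComponentsWithStats(s.astype(np.uint8),connectivity=4);return b[1]==1+b[2][1:,4].argmax()
    for nm,s in(("shelf",m&(P[...,2]>.126)&(P[...,2]<.142)),("panel",m&(img.min(2)>140)&(P[...,2]>.014)&(P[...,2]<.052))):
        s=big(cv2.morphologyEx(s.astype(np.uint8),cv2.MORPH_OPEN,np.ones((3,3))))
        Q=P[s];(c,wh,a)=cv2.minAreaRect((Q[:,:2]*1000).astype(np.float32));print(n,nm,len(Q),np.round(c,1),np.round(wh,1),round(a,2))
    if n=="top":
        # grey-on-white keys
        print(img[275:285:3,245:255:3].tolist())
# guess from shelf rect: overlay
```

```text
top shelf 7299 [616.1 -97.4] [206.1 152.5] 21.43
top panel 3192 [573.4  13.3] [162.6  90.2] 21.0
[[[142, 138, 130], [145, 143, 132], [132, 130, 128], [199, 204, 210]], [[145, 142, 134], [146, 144, 135], [129, 128, 124], [178, 180, 184]], [[145, 145, 136], [142, 142, 131], [141, 139, 131], [145, 146, 148]], [[147, 143, 137], [141, 139, 131], [143, 140, 133], [137, 135, 132]]]
scene shelf 3769 [615.  -97.1] [206.7 155.2] 21.36
scene panel 5190 [555.2  54.8] [205.4 164. ] 21.52
```

```bash
cat >> h.py <<'E'
YAW=np.radians(21.4-90);S=np.array([[np.cos(YAW),-np.sin(YAW),0],[np.sin(YAW),np.cos(YAW),0],[0,0,1]])
O=np.array([.6156,-.0973,0])-.087*S[:,0]
def s2w(p): return np.asarray(p)/1000@S.T+O
def w2s(p): return (np.asarray(p)-O)@S*1000
def toolrot(th,flip=1):  # x along fingers, down and back; z = jaw axis along scale y
    t=np.radians(th);x=np.array([np.sin(t),0,-np.cos(t)]);z=np.array([0,flip,0.]);return S@np.c_[x,np.cross(z,x),z]
def plan(C,th,flip,o=None):
    """C: lowest (front) corner of finger tip in scale mm; returns row"""
    o=o or robot.observe();R0=np.array(o["tool_rot"]);R=toolrot(th,flip);t=np.radians(th)
    tcp=s2w(np.asarray(C)+16*np.array([np.cos(t),0,np.sin(t)]))
    return np.round(R0.T@(tcp-o["tcp_pos"])*1000,1).tolist(),np.round(Ro.from_matrix(R0.T@R).as_rotvec(),3).tolist(),np.round(tcp,3)
E
python3 - <<'E'
from h import *
out=[]
pan=lambda x:47-(-86-x)*np.tan(np.radians(20))
for n,w in(("top",(slice(130,330),slice(195,425))),("scene",(slice(130,370),slice(210,430)))):
    im=cv2.imread(f"pics/{n}0.png");d=np.load(f"pics/{n}d.npy");Q=w2s(cloud(d,n))
    sel=(d>0)&(abs(Q[...,1])<75)
    if n=="top":
        print([ (x,np.round(np.median(Q[...,2][sel&(abs(Q[...,1])>55)&(abs(Q[...,0]-x)<1.5)]),1)) for x in range(-80,12,6)])
    print("x of plate-height", [ (x,np.round(np.median(Q[...,2][sel&(abs(Q[...,0]-x)<1)]),1)) for x in range(-14,24,2)])
    g=cv2.cvtColor(im,cv2.COLOR_BGR2GRAY).astype(float)
    k=(d>0)&(g>105)&(g<165)&(Q[...,0]>-150)&(Q[...,0]<-95)&(Q[...,1]>-95)&(Q[...,1]<15)
    for i,st in enumerate(zip(*(lambda r:(r[2],))(cv2.connectedComponentsWithStats(k.astype(np.uint8),connectivity=4)))):
        if 20<st[0][4]<900:
            x,y,ww,hh,a=st[0];mm=np.zeros_like(k);mm[y:y+hh,x:x+ww]=k[y:y+hh,x:x+ww];print(n,st[0],np.round(np.mean(Q[mm],0),1),np.round(np.ptp(Q[mm],0)))
    im=cv2.resize(im,None,fx=3,fy=3,interpolation=3)
    L=lambda pts,c:cv2.polylines(im,[np.int32((project(s2w(pts),n)+.5)*3)],True,c,1)
    L([[11,-103,134],[11,103,134],[163,103,134],[163,-103,134]],(0,0,255))
    L([[-160,-103,21],[-160,103,21],[-86,103,47],[-86,-103,47]],(0,0,255))
    L([[-75,-83,44],[-75,83,44],[11,83,30],[11,-83,30]],(255,0,0))
    cv2.imwrite(f"pics/{n}1.png",cv2.resize(im[w[0].start*3:w[0].stop*3,w[1].start*3:w[1].stop*3],None,fx=.85,fy=.85))
s=[cv2.resize(cv2.imread(f"pics/{n}1.png"),(395,400)) for n in("top","scene")]
cv2.imwrite("pics/v2.png",np.hstack(s))
E
```

```text
[(-80, np.float64(44.2)), (-74, np.float64(30.0)), (-68, np.float64(29.4)), (-62, np.float64(29.5)), (-56, np.float64(29.8)), (-50, np.float64(29.7)), (-44, np.float64(29.4)), (-38, np.float64(29.8)), (-32, np.float64(30.0)), (-26, np.float64(30.3)), (-20, np.float64(29.6)), (-14, np.float64(30.5)), (-8, np.float64(30.2)), (-2, np.float64(29.8)), (4, np.float64(30.4)), (10, np.float64(46.0))]
x of plate-height [(-14, np.float64(31.3)), (-12, np.float64(30.7)), (-10, np.float64(30.9)), (-8, np.float64(30.9)), (-6, np.float64(30.9)), (-4, np.float64(30.4)), (-2, np.float64(31.0)), (0, np.float64(30.4)), (2, np.float64(30.7)), (4, np.float64(31.3)), (6, np.float64(44.7)), (8, np.float64(45.6)), (10, np.float64(45.5)), (12, np.float64(130.6)), (14, np.float64(131.6)), (16, np.float64(133.0)), (18, np.float64(134.2)), (20, np.float64(134.2)), (22, np.float64(133.9))]
top [241 252   8   8  46] [-112.4   -7.3   40.6] [13. 12. 11.]
top [238 268  21  30 368] [-123.1  -55.1   38. ] [24. 51. 18.]
x of plate-height [(-14, np.float64(29.9)), (-12, np.float64(30.4)), (-10, np.float64(30.5)), (-8, np.float64(30.5)), (-6, np.float64(30.4)), (-4, np.float64(30.7)), (-2, np.float64(30.2)), (0, np.float64(30.3)), (2, np.float64(30.8)), (4, np.float64(41.5)), (6, np.float64(43.2)), (8, np.float64(44.2)), (10, np.float64(46.0)), (12, np.float64(129.6)), (14, np.float64(126.2)), (16, np.float64(47.4)), (18, np.float64(131.7)), (20, np.float64(131.1)), (22, np.float64(131.9))]
```

View pics/v2.png

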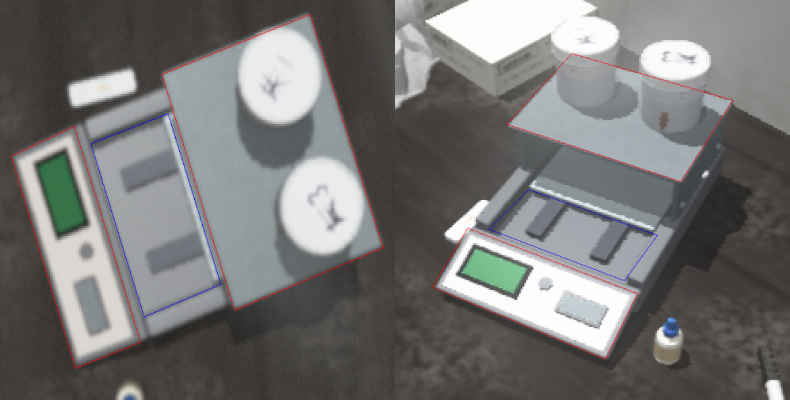

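Run:
```python
from h import *
for f in(1,-1):print(plan([-100,0,290],48,f))
print(w2s([.4066,.0351,0]),np.round(s2w([-123,-56,36]),3))
```

```text
([-87.9, 549.1, -491.9], [-1.565, -0.697, -0.628], array([0.551, 0.067, 0.302]))
([-87.9, 549.1, -491.9], [1.375, -0.612, 0.678], array([0.551, 0.067, 0.302]))
[-112.53103795 -146.28097927    0.        ] [0.487 0.078 0.036]
```

Request:
carry_out(motion=[[[-60,30,-25],[0,0,0]],[[-90,80,-70],[-0.16,-0.07,-0.06]],[[-90,125,-110],[-0.31,-0.14,-0.13]],[[-90,170,-152],[-0.47,-0.21,-0.19]],[[-90,215,-192],[-0.62,-0.28,-0.25]],[[-90,260,-233],[-0.78,-0.35,-0.31]],[[-90,305,-273],[-0.94,-0.42,-0.38]],[[-90,350,-313],[-1.1,-0.49,-0.44]],[[-90,395,-354],[-1.25,-0.56,-0.5]],[[-90,440,-394],[-1.4,-0.63,-0.56]],[[-90,485,-435],[-1.565,-0.697,-0.628]],[[-90,530,-475],[-1.565,-0.697,-0.628]]], grip=0, squeeze=10)

```text
clock: 2.4
tcp_pos: [0.5371, 0.048, 0.3033]
tool_rot: [[0.273, -0.248, 0.93], [-0.692, 0.621, 0.369], [-0.669, -0.743, -0.002]]
force: [0.2, -0.1, 0.0]
grip_width: 0.007
```

Run:
```python
from h import *
o=robot.observe();print(o["clock"],o["joints"].round(1),o["force"].round(1),o["grip_width"],o["tcp_pos"],w2s(o["tcp_pos"]))
print(plan([-60,0,110],48,1))
```

```text
2.4 [ 30.9  14.8  97.9 -47.9  81.5  23. ] [ 0.2 -0.1  0. ] 0.006503420746364548 [0.53714476 0.04796773 0.30325788] [-76.87886146 -20.04138518 303.25787535]
([141.8, 116.3, 20.3], [0.004, 0.002, 0.0], array([0.566, 0.03 , 0.122]))
```

Request:
carry_out(motion=[[[45,37,6],[0,0,0]],[[90,74,13],[0,0,0]],[[142,116,20],[0.004,0.002,0]],[[142,116,20],[0.004,0.002,0]],[[142,116,20],[0.004,0.002,0]],[[187,109,20],[0.004,0.002,0]],[[232,103,20],[0.004,0.002,0]],[[232,103,20],[0.004,0.002,0]],[[232,103,20],[0.004,0.002,0]]])

```text
clock: 3.52
tcp_pos: [0.5952, -0.0428, 0.0747]
tool_rot: [[0.273, -0.237, 0.932], [-0.692, 0.625, 0.362], [-0.669, -0.744, 0.007]]
force: [-0.5, -0.4, -0.2]
grip_width: 0.003
```

Run:
```python
from h import *
o=robot.observe();print(o["clock"],o["joints"].round(1),o["force"].round(2),w2s(o["tcp_pos"])-16*np.array([np.cos(np.radians(48)),0,np.sin(np.radians(48))]))
p,d=robot.read_camera("scene");cv2.imwrite("pics/s2.png",p)
cv2.imwrite("pics/v3.png",cv2.resize(p[130:370,210:430],None,fx=2.4,fy=2.4,interpolation=3))
print(plan([16,0,52],48,1))
```

```text
3.525 [ 19.4  31.1 111.7 -62.8  56.6  44.3] [-0.54 -0.38 -0.17] [18.0709595   0.90394098 62.83273671]
([5.8, 9.0, -1.0], [-0.007, 0.002, 0.0], array([ 0.594, -0.041,  0.064]))
```

View pics/v3.png

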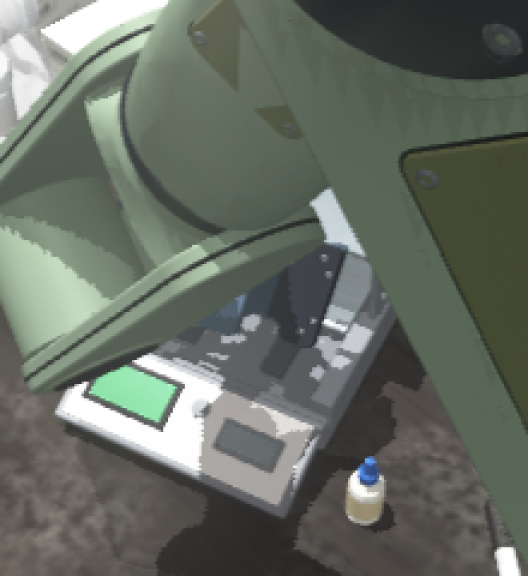

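Request:
carry_out(motion=[[[4,4.5,-0.9],[0,0,0]],[[8.7,9.7,-0.9],[0,0,0]],[[8.7,9.7,-0.9],[0,0,0]],[[8.7,9.7,-0.9],[0,0,0]]])

```text
clock: 4.08
tcp_pos: [0.593, -0.0438, 0.0589]
tool_rot: [[0.27, -0.241, 0.932], [-0.692, 0.624, 0.362], [-0.669, -0.743, 0.002]]
force: [-0.5, -0.9, -0.7]
grip_width: 0.001
```

Request:
carry_out(motion=[[[0.7,0.75,0],[0,0,0]],[[1.0,1.1,0],[0,0,0]],[[1.0,1.1,0],[0,0,0]]])

```text
clock: 4.45
tcp_pos: [0.5932, -0.0439, 0.0579]
tool_rot: [[0.27, -0.24, 0.932], [-0.693, 0.624, 0.361], [-0.669, -0.743, 0.002]]
force: [-1.5, 1.7, 2.9]
grip_width: 0.006
```

Request:
carry_out(motion=[[[0.7,0.75,0],[0,0,0]],[[0.7,0.75,0],[0,0,0]]])

```text
clock: 4.7
tcp_pos: [0.5933, -0.044, 0.0573]
tool_rot: [[0.27, -0.24, 0.932], [-0.693, 0.624, 0.361], [-0.668, -0.744, 0.002]]
force: [-1.9, 2.5, 6.8]
grip_width: 0.002
```

Request:
carry_out(motion=[[[-0.7,1.3,0],[0,0,0]],[[-1.7,2.6,0],[0,0,0]],[[-1.7,2.6,0],[0,0,0]]])

```text
clock: 5.08
tcp_pos: [0.5925, -0.0422, 0.0573]
tool_rot: [[0.27, -0.239, 0.933], [-0.695, 0.622, 0.361], [-0.666, -0.746, 0.002]]
force: [0.4, -1.6, 6.3]
grip_width: 0.006
```

Request:
carry_out(motion=[[[-1.7,2.6,0],[0,0,0]],[[-1.7,2.6,0],[0,0,0]]])

```text
clock: 5.32
tcp_pos: [0.5915, -0.0396, 0.0569]
tool_rot: [[0.271, -0.239, 0.933], [-0.696, 0.621, 0.361], [-0.666, -0.746, 0.002]]
force: [0.1, -1.9, 7.4]
grip_width: 0.005
```

Request:
carry_out(motion=[[[-1.7,2.6,0],[0,0,0]],[[-1.7,2.6,0],[0,0,0]]])

```text
clock: 5.58
tcp_pos: [0.5905, -0.037, 0.0566]
tool_rot: [[0.271, -0.238, 0.933], [-0.696, 0.621, 0.361], [-0.665, -0.747, 0.002]]
force: [0.2, -2.1, 10.5]
grip_width: 0.004
```

```bash
cat >> h.py <<'E'
def edge():
    for n in("top","scene"):
        p,d=robot.read_camera(n);Q=w2s(cloud(d,n));r=[]
        for y in range(-75,76,15):
            s=(d>0)&(abs(Q[...,1]-y)<7)&(Q[...,2]>40)&(Q[...,2]<50)&(Q[...,0]>-72)&(Q[...,0]<60)
            if s.sum()>8:r.append((y,int(s.sum()),round(float(np.percentile(Q[...,0][s],5)),1)))
        print(n,r)
        cv2.imwrite(f"pics/{n}_{robot.observe()['clock']:.2f}.png",p)
E
python3 - <<'E'
from h import *
edge();o=robot.observe();print(o["clock"],o["force"].round(1),(o["force"]@S).round(1))
E
```

```text
top [(-75, 58, -1.0), (-60, 76, -1.0), (-45, 100, -34.1), (-30, 89, -26.8), (-15, 60, -1.4), (15, 43, -0.4), (30, 86, -8.6), (45, 89, -15.9), (60, 77, -1.4), (75, 59, -1.2)]
scene [(-75, 42, -2.6), (-60, 18, -2.4)]
5.675 [-0.3 -2.5 10. ] [ 2.2 -1.2 10. ]
```

Request:
carry_out(motion=[[[-3,2.7,0],[0,0,0]],[[-6,5.4,0],[0,0,0]],[[-9,8.1,0],[0,0,0]],[[-12,10.8,0],[0,0,0]],[[-15,13.5,0],[0,0,0]],[[-18,16.2,0],[0,0,0]]])

```text
clock: 6.42
tcp_pos: [0.5817, -0.0147, 0.0567]
tool_rot: [[0.271, -0.238, 0.933], [-0.696, 0.62, 0.361], [-0.665, -0.747, 0.002]]
force: [0.8, -2.8, 8.7]
grip_width: 0.006
```

Run:
```python
from h import *
edge();o=robot.observe();print(o["clock"],o["tcp_pos"],w2s(o["tcp_pos"]),(o["force"]@S).round(1))
```

```text
top [(-75, 134, -23.8), (-60, 181, -24.1), (-45, 198, -34.4), (-30, 191, -30.4), (-15, 153, -23.4), (0, 24, 8.0), (15, 130, -22.7), (30, 184, -25.6), (45, 191, -28.6), (60, 179, -23.7), (75, 137, -23.9)]
scene [(-75, 20, -27.8), (-60, 11, -24.9)]
6.525 [ 0.58161018 -0.01432054  0.05660927] [-2.66060747 -1.36913533 56.60927484] [ 1.7 -1.7  9.2]
```

Request:
carry_out(motion=[[[-3,2.7,0],[0,0,0]],[[-6,5.4,0],[0,0,0]],[[-9,8.1,0],[0,0,0]],[[-12,10.8,0],[0,0,0]],[[-15,13.5,0],[0,0,0]],[[-18,16.2,0],[0,0,0]],[[-21,18.9,0],[0,0,0]],[[-24,21.6,0],[0,0,0]],[[-27,24.3,0],[0,0,0]],[[-30,27,0],[0,0,0]],[[-32,28.8,0],[0,0,0]]])

```text
clock: 7.9
tcp_pos: [0.566, 0.0255, 0.0566]
tool_rot: [[0.27, -0.238, 0.933], [-0.697, 0.62, 0.361], [-0.665, -0.747, 0.002]]
force: [-0.2, -3.0, 9.7]
grip_width: 0.004
```

Run:
```python
from h import *
edge();o=robot.observe();print(o["clock"],o["tcp_pos"],w2s(o["tcp_pos"]),(o["force"]@S).round(1))
```

```text
top [(-75, 274, -64.9), (-60, 362, -64.5), (-45, 366, -64.7), (-30, 365, -65.0), (-15, 339, -63.1), (0, 213, -31.0), (15, 316, -61.9), (30, 359, -64.8), (45, 362, -64.5), (60, 364, -64.9), (75, 283, -64.9)]
scene []
8.0 [0.56593382 0.02564235 0.0565565 ] [-45.58822191  -1.38317495  56.55649595] [ 1.8 -2.3 10. ]
```

Request:
carry_out(motion=[[[-2,1.8,0],[0,0,0]],[[-4,3.6,0],[0,0,0]],[[-5.2,4.7,0],[0,0,0]],[[-5.2,4.7,0],[0,0,0]]])

```text
clock: 8.5
tcp_pos: [0.5636, 0.0316, 0.0567]
tool_rot: [[0.271, -0.239, 0.933], [-0.697, 0.62, 0.361], [-0.664, -0.748, 0.001]]
force: [1.2, -4.5, 8.4]
grip_width: 0.004
```

Request:
carry_out(motion=[[[-0.75,0.67,0],[0,0,0]],[[-1.5,1.35,0],[0,0,0]]])

```text
clock: 8.75
tcp_pos: [0.5631, 0.0333, 0.0568]
tool_rot: [[0.271, -0.238, 0.933], [-0.697, 0.619, 0.361], [-0.664, -0.748, 0.001]]
force: [1.6, -5.9, 9.1]
grip_width: 0.003
```

Request:
carry_out(motion=[[[-0.75,0.67,0],[0,0,0]],[[-1.5,1.35,0],[0,0,0]]])

```text
clock: 9.0
tcp_pos: [0.5624, 0.0352, 0.0568]
tool_rot: [[0.271, -0.238, 0.933], [-0.697, 0.619, 0.361], [-0.664, -0.748, 0.002]]
force: [2.3, -5.9, 8.2]
grip_width: 0.007
```

Run:
```python
from h import *
o=robot.observe();print(o["clock"],w2s(o["tcp_pos"]),(o["force"]@S).round(1))
p,d=robot.read_camera("top");Q=w2s(cloud(d,"top"));m=(d>0)&(abs(Q[...,1])>48)&(abs(Q[...,1])<74)
print([(x,np.round(np.median(Q[...,2][m&(abs(Q[...,0]-x)<1)]),1)) for x in range(-90,-48,2)])
print([(x,np.round(np.median(Q[...,2][m&(abs(Q[...,0]-x)<1)]),1)) for x in range(0,12,2)])
cv2.imwrite("pics/v4.png",cv2.resize(p[150:310,195:355],None,fx=3.7,fy=3.7,interpolation=3))
```

```text
9.0 [-55.76090634  -1.18070259  56.81688207] [6.4 0.  8.2]
[(-90, np.float64(46.0)), (-88, np.float64(45.6)), (-86, np.float64(45.5)), (-84, np.float64(44.3)), (-82, np.float64(44.1)), (-80, np.float64(44.0)), (-78, np.float64(42.6)), (-76, np.float64(30.7)), (-74, np.float64(43.6)), (-72, np.float64(45.2)), (-70, np.float64(44.7)), (-68, np.float64(44.7)), (-66, np.float64(44.7)), (-64, np.float64(44.8)), (-62, np.float64(43.5)), (-60, np.float64(44.5)), (-58, np.float64(44.3)), (-56, np.float64(44.3)), (-54, np.float64(44.4)), (-52, np.float64(45.0)), (-50, np.float64(44.7))]
[(0, np.float64(44.9)), (2, np.float64(44.9)), (4, np.float64(44.7)), (6, np.float64(45.0)), (8, np.float64(44.7)), (10, np.float64(44.9))]
```

View pics/v4.png

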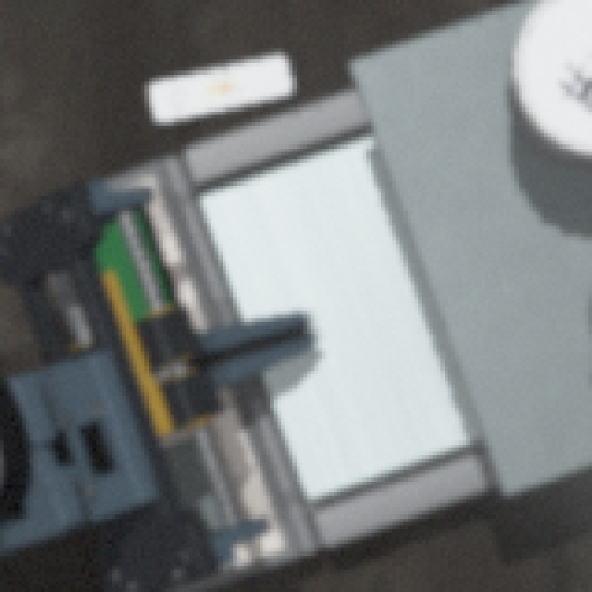

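Request:
carry_out(motion=[[[-0.6,0.9,0],[0,0,0]],[[-1.2,1.7,0],[0,0,0]],[[-1.2,1.7,0],[0,0,0]]])

```text
clock: 9.43
tcp_pos: [0.5618, 0.037, 0.0566]
tool_rot: [[0.271, -0.238, 0.933], [-0.698, 0.619, 0.361], [-0.663, -0.748, 0.002]]
force: [2.8, -6.8, 10.0]
grip_width: 0.007
```

Run:
```python
from h import *
o=robot.observe();print(o["clock"],w2s(o["tcp_pos"]),(o["force"]@S).round(1))
p,d=robot.read_camera("top");Q=w2s(cloud(d,"top"));m=(d>0)&(abs(Q[...,1])>48)&(abs(Q[...,1])<74)
print([(x,np.round(np.median(Q[...,2][m&(abs(Q[...,0]-x)<.6)]),1)) for x in range(-82,-64,1)])
```

```text
9.425 [-57.65840145  -1.0858237   56.62551851] [ 7.4  0.1 10. ]
[(-82, np.float64(44.5)), (-81, np.float64(43.4)), (-80, np.float64(43.3)), (-79, np.float64(44.2)), (-78, np.float64(43.0)), (-77, np.float64(40.7)), (-76, np.float64(29.3)), (-75, np.float64(33.0)), (-74, np.float64(44.5)), (-73, np.float64(44.8)), (-72, np.float64(44.3)), (-71, np.float64(45.3)), (-70, np.float64(43.9)), (-69, np.float64(45.1)), (-68, np.float64(44.2)), (-67, np.float64(44.3)), (-66, np.float64(45.0)), (-65, np.float64(45.4))]
```

Request:
carry_out(motion=[[[-3.1,-1.2,0],[0,0,0]],[[-8,-6,0],[0,0,0]],[[-28,-28,0],[0,0,0]],[[-48,-50,0],[0,0,0]],[[-48,-50,0],[0,0,0]]])

```text
clock: 10.1
tcp_pos: [0.5608, 0.0423, 0.1246]
tool_rot: [[0.273, -0.238, 0.932], [-0.69, 0.627, 0.362], [-0.67, -0.742, 0.007]]
force: [-0.0, -0.6, -0.7]
grip_width: 0.002
```

Run:
```python
from h import *
o=robot.observe();print(o["clock"],w2s(o["tcp_pos"]),(o["force"]@S).round(1))
for n in("top","scene"):
    p,d=robot.read_camera(n);Q=w2s(cloud(d,n));m=(d>0)&(abs(Q[...,1])>48)&(abs(Q[...,1])<74)
    print([(x,np.round(np.median(Q[...,2][m&(abs(Q[...,0]-x)<.6)]),1)) for x in range(-82,-64,1) if (m&(abs(Q[...,0]-x)<.6)).any()])
    cv2.imwrite(f"pics/{n}5.png",p)
print(plan([-123,-58,60],30,1))
```

```text
10.1 [-6.29535562e+01 -1.00244321e-01  1.24558675e+02] [ 0.6 -0.2 -0.7]
[(-82, np.float64(43.6)), (-81, np.float64(43.4)), (-80, np.float64(43.4)), (-79, np.float64(43.3)), (-78, np.float64(42.5)), (-77, np.float64(38.9)), (-76, np.float64(29.4)), (-75, np.float64(30.8)), (-74, np.float64(45.0)), (-73, np.float64(45.3)), (-72, np.float64(45.4)), (-71, np.float64(45.9)), (-70, np.float64(45.6)), (-69, np.float64(45.2)), (-68, np.float64(46.6)), (-67, np.float64(45.3)), (-66, np.float64(45.7)), (-65, np.float64(44.8))]
[(-82, np.float64(43.6)), (-81, np.float64(43.8)), (-80, np.float64(43.8)), (-79, np.float64(43.1)), (-78, np.float64(42.9)), (-77, np.float64(40.3)), (-76, np.float64(43.5)), (-75, np.float64(44.2)), (-74, np.float64(44.1)), (-73, np.float64(45.1)), (-72, np.float64(45.4)), (-71, np.float64(44.7)), (-70, np.float64(44.5)), (-69, np.float64(44.6)), (-68, np.float64(36.9)), (-67, np.float64(44.2)), (-66, np.float64(45.3)), (-65, np.float64(45.4))]
([2.1, 71.2, -56.7], [-0.004, -0.001, 0.313], array([0.49 , 0.064, 0.068]))
```

Request:
carry_out(motion=[[[0,20,-25],[0,0,0.15]],[[1,40,-50],[0,0,0.31]],[[2,71,-56.7],[-0.004,-0.001,0.313]],[[2,71,-56.7],[-0.004,-0.001,0.313]],[[2,71,-56.7],[-0.004,-0.001,0.313]]])

```text
clock: 10.82
tcp_pos: [0.4909, 0.0639, 0.0686]
tool_rot: [[0.183, -0.317, 0.931], [-0.467, 0.805, 0.366], [-0.865, -0.501, -0.001]]
force: [0.3, 0.0, 0.4]
grip_width: 0.009
```

Run:
```python
from h import *
o=robot.observe();t=np.radians(30);print(o["clock"],w2s(o["tcp_pos"])-16*np.array([np.cos(t),0,np.sin(t)]),(o["force"]@S).round(1),o["joints"].round(0))
print(plan([-123,-58,42],30,1))
out=[]
for n in("top","scene"):
    p,d=robot.read_camera(n);cv2.imwrite(f"pics/{n}6.png",p);out.append(cv2.resize(p[140:340,200:400],(395,395),interpolation=3))
cv2.imwrite("pics/v5.png",np.hstack(out))
```

```text
10.825 [-122.46523776  -57.28541622   60.57473493] [0.1 0.3 0.4] [ 26.  22. 116. -40.  52.  32.]
([15.8, 9.8, -0.7], [0.001, -0.0, 0.002], array([0.49 , 0.064, 0.05 ]))
```

View pics/v5.png

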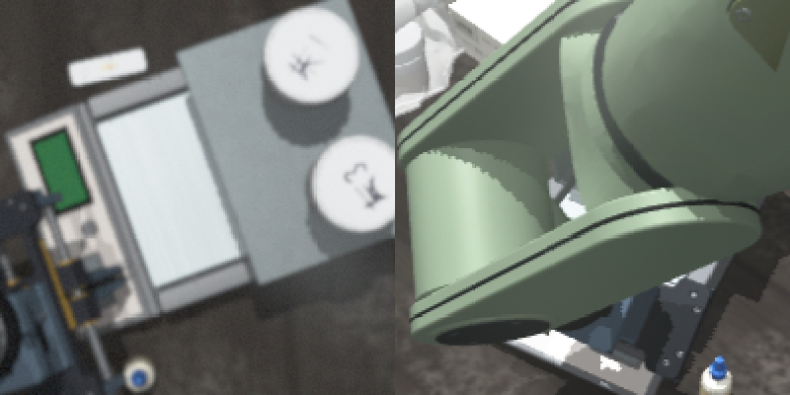

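Request:
carry_out(motion=[[[8,5,-0.7],[0,0,0]],[[15.8,9.8,-0.7],[0,0,0]],[[15.8,9.8,-0.7],[0,0,0]]])

```text
clock: 11.3
tcp_pos: [0.4891, 0.0639, 0.0493]
tool_rot: [[0.181, -0.317, 0.931], [-0.467, 0.805, 0.365], [-0.865, -0.501, -0.002]]
force: [0.0, 0.4, -0.0]
grip_width: 0.005
```

Request:
carry_out(motion=[[[1.3,0.75,0],[0,0,0]],[[2.6,1.5,0],[0,0,0]],[[2.6,1.5,0],[0,0,0]]])

```text
clock: 11.68
tcp_pos: [0.4897, 0.0642, 0.0473]
tool_rot: [[0.183, -0.316, 0.931], [-0.466, 0.806, 0.365], [-0.865, -0.501, 0.0]]
force: [-0.3, 0.1, -0.3]
grip_width: 0.007
```

Request:
carry_out(motion=[[[0.9,0.5,0],[0,0,0]],[[0.9,0.5,0],[0,0,0]]])

```text
clock: 11.92
tcp_pos: [0.4898, 0.0641, 0.0465]
tool_rot: [[0.183, -0.315, 0.931], [-0.467, 0.806, 0.365], [-0.865, -0.501, 0.001]]
force: [-0.0, -0.5, 1.7]
grip_width: 0.003
```

Request:
carry_out(motion=[[[0.9,0.5,0],[0,0,0]],[[0.9,0.5,0],[0,0,0]]])

```text
clock: 12.18
tcp_pos: [0.49, 0.0639, 0.0456]
tool_rot: [[0.184, -0.315, 0.931], [-0.467, 0.805, 0.365], [-0.865, -0.502, 0.001]]
force: [0.7, -0.6, 5.7]
grip_width: 0.004
```

Request:
carry_out(motion=[[[0.9,0.5,0],[0,0,0]],[[0.9,0.5,0],[0,0,0]],[[0.9,0.5,0],[0,0,0]]])

```text
clock: 12.55
tcp_pos: [0.49, 0.0637, 0.045]
tool_rot: [[0.184, -0.315, 0.931], [-0.467, 0.805, 0.365], [-0.865, -0.502, 0.001]]
force: [-0.7, -0.8, 7.0]
grip_width: 0.008
```

Request:
carry_out(motion=[[[-4,-2.5,0],[0,0,0]],[[-40,-23,0],[0,0,0]],[[-87,-50,0],[0,0,0]],[[-130,-75,0],[0,0,0]],[[-180,-100,0],[0,0,0]],[[-180,-100,0],[0,0,0]],[[-180,-100,0],[0,0,0]]])

```text
clock: 13.42
tcp_pos: [0.4876, 0.0675, 0.2492]
tool_rot: [[0.182, -0.316, 0.931], [-0.466, 0.806, 0.365], [-0.866, -0.5, -0.001]]
force: [-0.0, 0.1, 0.0]
grip_width: 0.003
```

Run:
```python
from h import *
o=robot.observe();print(o["clock"],w2s(o["tcp_pos"]),(o["force"]@S).round(1))
out=[]
for n in("top","scene"):
    p,d=robot.read_camera(n);cv2.imwrite(f"pics/{n}7.png",p);np.save(f"pics/{n}7d.npy",d);out.append(cv2.resize(p[130:350,190:410],(395,395),interpolation=3))
    Q=w2s(cloud(d,n));m=(d>0)&(abs(Q[...,1])>48)&(abs(Q[...,1])<74)
    print([(x,np.round(np.median(Q[...,2][m&(abs(Q[...,0]-x)<.6)]),1)) for x in range(-80,-70,1) if (m&(abs(Q[...,0]-x)<.6)).any()])
    for t in("jar_left","jar_right","dropper","card_a"):
        for q in robot.silhouettes(t,n)[:1]:print(n,t,round(q["score"],2),np.round(q["box"]))
cv2.imwrite("pics/v6.png",np.hstack(out))
```

```text
13.425 [-113.12987158  -59.00749047  249.15177222] [-0.1 -0.   0. ]
[(-80, np.float64(43.3)), (-79, np.float64(43.7)), (-78, np.float64(43.0)), (-77, np.float64(39.2)), (-76, np.float64(29.3)), (-75, np.float64(33.9)), (-74, np.float64(44.6)), (-73, np.float64(45.2)), (-72, np.float64(45.7)), (-71, np.float64(45.5))]
top jar_left 0.83 [332. 145. 384. 198.]
top jar_right 0.8 [354. 207. 406. 258.]
top dropper 0.72 [236. 162. 274. 186.]
[(-80, np.float64(42.9)), (-79, np.float64(43.0)), (-78, np.float64(42.3)), (-77, np.float64(43.6)), (-76, np.float64(43.8)), (-75, np.float64(43.7)), (-74, np.float64(43.9)), (-73, np.float64(45.1)), (-72, np.float64(45.5)), (-71, np.float64(45.5))]
scene jar_right 0.74 [347. 185. 383. 210.]
scene dropper 0.81 [354. 319. 371. 348.]
scene card_a 0.5 [239. 247. 257. 277.]
```

View pics/v6.png

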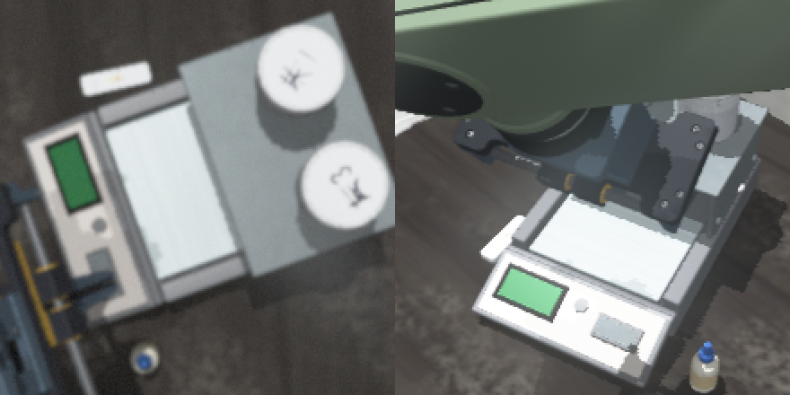

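```bash
python3 -c "
from plant import robot
print(robot.finish_job(),robot.observe()['clock'])"
```

```text
the job is handed in; nothing more can be done
the job is handed in; nothing more can be done
```

The plate is home against the front lip and the tare key has been pressed and released, in that order. I handed the job in at about 13.9 s; no verdict was reported.

**Plate:** I reached under the shelf with the closed fingers tilted 48° and felt the plate top at about 46 mm. I dragged it roughly 80 mm forward with 6 to 10.5 N of downward force. At the end the horizontal force rose from about 2 N to 7.4 N. The plate edge stayed put while the tip slid another 2 mm over it, so it was up against a stop. I then lifted straight off.

**Tare key:** I pressed straight down to about 7 N, a little under 2 mm of travel, so it should have registered (about 4 N needed). I then backed away to 25 cm height with no measured force on the tool.

**Last checks:**
- **Plate position:** The depth images put the plate's front edge at about x -75 mm, which is home. The top view shows a dark seam 1 to 2 mm wide (about one pixel) at the lip, and the scene view shows none. I relied on the force evidence.
- **Other items:** The last pictures show both jars, the dropper and the card where they were, and no move went near the power key. The network missed the card and mislabelled it as the dropper in the top view, and it missed the left jar in the scene view because the arm hid it.

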